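Reverse the ratchet and back off the clamp nut

ROBOT

A 6-joint arm with a two-finger parallel gripper is mounted at the origin on the work surface. World frame = base frame: x ahead of the robot, y to its left, z up, the work surface at z = 0. Lengths are in m, angles in rad, forces in N, time in s.
With the tool pointing down it reaches from about 0.3 to 0.775 m from the base axis. Payload 14.6 kg.
Tool frame: the origin (TCP) lies midway between the tips of the shut fingers; the grasp point (between the pads) lies 19 mm behind it (ctrl.pinch_z is the distance from the TCP to the grasp point, in m); z points along the fingers, y is the line along which they close (so a half turn about z gives the same grasp; the last joint's range is limited). The gripper opens to 94 mm and grips with 3 to 60 N. Pads are 16 mm wide; open, the fingers measure 119 mm over their backs; the gripper's body (75 mm by 177 mm) begins 78 mm behind the grasp point.
Start: joints at [-1.324, 0.3, 1.521, -0, 1.321, -0.067], TCP at [0.17, -0.523, 0.205] pointing down, gripper open.
Joint ranges: [-3.03, 3.03], [-0.79, 2.21], [0.23, 2.52], [-1.04, 4.18], [0, 3.07], [-2.55, 2.55]. Speed limits (rad/s): [2.22, 2.22, 2.57, 3.14, 3.14, 3.14].

INTERFACE

Orientations are given as [roll, pitch, yaw] about the fixed x, y, z axes, in that order (R = Rz(yaw) Ry(pitch) Rx(roll)).
In Python, from station import ctrl gives the robot as it stands.
- The arm moves only by the tool jog_arm, never from a script. Its argument "motion" is a list of rows, each a list of 7 numbers: the shift along the tool's x, y, z in m, then the turn, a rotation vector about the tool's x, y, z in rad, then the opening, from -1 (shut) to 1 (fully open). In form: [[tx, ty, tz, rx, ry, rz, gripper], ...]. A call has 1 to 5 rows; each row shifts and turns the commanded pose from where the row before left it, along the tool's axes as they then stand; what a row does not reach is not made up. A row lasts 1/10 s, in which the tool goes at most 50 mm and 8.59 degrees, less where a joint would pass 70% of its speed; a pose out of reach is approached as far as the arm can. A call is refused whole if a number of a shift passes 0.05 or a number of a turn 0.15, either way. A call with a gripper value outside its range is refused whole. The fingers move at their own pace and stop on an object; "squeeze" is the grip in N (left out, the last holds). Time passes only in rows, so rows that do not move let the fingers close. It gives the time, the measured TCP pose, the force, the opening and the grip force at its end, in the units of the state.
- ctrl.get_obs(): the state, without advancing time (a new reading comes with each control period).
- ctrl.camera(name): name is "scene" or "top" or "wrist"; returns the picture (480x640x3 uint8, red, green, blue); there is no depth.
- ctrl.camera_model(name): a dict with "intrinsics" (3x3 intrinsics, pixels), "rvec" (rotation vector, rad) and "tvec" (3), from world to camera coordinates, as OpenCV has them. Camera axes: x right, y down, z forward; pixel columns grow to the right and rows downward; lengths in m; the calibration is good to about 2 mm. A picture is of the moment at which its call begins: read the wrist's pose just before it. camera_model takes no time and is no camera call; for the wrist camera it gives the pose at the moment of the call.
- ctrl.hand_in(): hands the job in; it is judged then, once.
The state is a dict: "time_s": time; "qpos": joint angles; "joint_vel": joint speeds; "tau": joint torques, N m; "ee_pos": TCP position; "eef_rot": TCP orientation; "force": force on the tool from outside, world axes, zero at the start; "moment": the same for the moment, N m; "grip_width": finger opening in m; "grip_force": force on a finger pad.
Only numpy, scipy, OpenCV 4.12 (cv2) and the standard library are available. Lean on these libraries where they do the work, as an engineer would, in place of code of your own. Each camera call takes 0.05 s, during which the arm holds its last target. There are 200 camera calls.

TASK

Two step clamps stand on the dyeing bench, each with a ratchet handle on its nut. On the one that holds the single thick block of wood, flip the small direction lever on the ratchet's head over to the loosening side first (the left, seen from the handle's end), and then swing the handle anticlockwise (seen from above) through about a quarter turn so that the nut backs off; leave the lever on the loosening side. Do not disturb the ratchet of the other clamp, which holds a stack of three thin boards.

Things in the scene. Friction and masses are not known exactly. Their poses are not given: they have to be found in the camera images.
- head (a point): Centre of the flat top of the ratchet's round head (62 mm across, top 124 mm above the bench) on the clamp with the thick block, on the vertical axis of ratchet and nut. x points along the handle, away from it; y left, z up. The handle, on the -x side, starts roughly towards the robot (within 30 degrees). The clamp is fixed; its strap (top 74 mm up) is the highest thing under the handle.
- lever (a joint): Direction lever's angle on the ratchet, rad: 0 = tightening stop (starts within 0.1), 1.2 = loosening stop, growing anticlockwise from above. Dark fin on the head, 9 mm thick, running 46 mm away from the handle from a pivot 22 mm from the head's axis on the handle side. At 0 it leans 0.6 rad to the right of the handle's line (from the handle's end), at 1.2 to the left. 1 N moves it; it stays.
- lever_tip (a point): Round tip (11 mm across) of that lever's fin, 40 mm from the lever's pivot and 137 mm above the bench. The fin's top is 10 mm higher, 24 mm over the head's flat top; its underside is 3 mm over the head. x points along the fin, away from the pivot.
- ratchet (a joint): Angle of the ratchet handle about the head's axis, rad, growing anticlockwise seen from above. Starts at 0 to 0.15; stops at 0 and 1.7. It drags stiffly enough that pushing the lever does not move it.
- handle_grip (a point): Point on the handle's centre line, 145 mm from the head's axis, 111 mm above the bench. The handle is a level round black grip, 25 mm across, reaching from 70 to 185 mm from the axis. Nothing as high stands beside it on its way. About 4 to 6 N sideways here swings it with the nut, 2 to 3 N without. Axes as head.
- nut (a joint): Angle by which the hex nut under the ratchet has been backed off, rad, anticlockwise; 0 at the start. Lever on the loosening side: the handle drives the nut anticlockwise after some free play (from a handle angle of about 0.5 rad) and slips when swung back. Lever on the tightening side: an anticlockwise swing slips. The nut stays where it is left.
- other_handle_grip (a point): The same point on the identical handle of the other clamp's ratchet, which is to be left alone.
- other_lever_tip (a point): The tip of the direction lever of the other clamp's ratchet, which is to be left alone.

How it is judged:
By the outcome, as a careful person would: the job done as asked, in the order asked, and still so for the second after the job is handed in, with the robot touching nothing.
It also fails if it takes over 42 s, if anything falls off the work surface, if the arm or the gripper's body presses on something with over 40 N, if the wrist force passes 120 N, or if a joint passes its speed limit or range.

## Working session

There is one attempt and no reset: what is moved stays moved. The work goes in short steps, Python scripts to look and compute and a tool call to move; the robot and the scene stay as the last step left them, time stands still between calls to the robot, and variables do not carry over. Pictures are saved under pics/ and viewed, at most 10 in all, crops included, and the job is handed in when it is done.

Besides the shell and the picture viewer there is one more tool, called after "Request:" as name(argument=value, ...) on one line, values as JSON. jog_arm: Moves the arm, as the interface text tells. Its arguments: {"type":"object","properties":{"motion":{"type":"array"},"squeeze":{"type":"number"}},"required":["motion"]}

```bash
mkdir -p pics; python3 - <<'E'
from station import ctrl
import cv2
for n in("scene","top"):
    cv2.imwrite(f"pics/{n}0.png",ctrl.camera(n)[:,:,::-1])
    print(ctrl.camera_model(n))
o=ctrl.get_obs();print(o["ee_pos"],o["eef_rot"],o["time_s"])
E
```

```text
{'intrinsics': array([[532.61437692,   0.        , 321.55041089],
       [  0.        , 532.61437692, 242.54028147],
       [  0.        ,   0.        ,   1.        ]]), 'rvec': array([ 2.35107616,  0.70830021, -0.23602869]), 'tvec': array([-0.44741134, -0.15163984,  1.15584262])}
{'intrinsics': array([[525.92922711,   0.        , 327.28027755],
       [  0.        , 525.92922711, 239.75142286],
       [  0.        ,   0.        ,   1.        ]]), 'rvec': array([ 2.1678948 , -2.13282378,  0.1174965 ]), 'tvec': array([-0.01958356,  0.53980294,  0.82687405])}
[ 0.16968765 -0.52292066  0.20495022] [-3.14056666e+00 -5.53236044e-05  3.13760152e-01] 0.1
```

View pics/scene0.png

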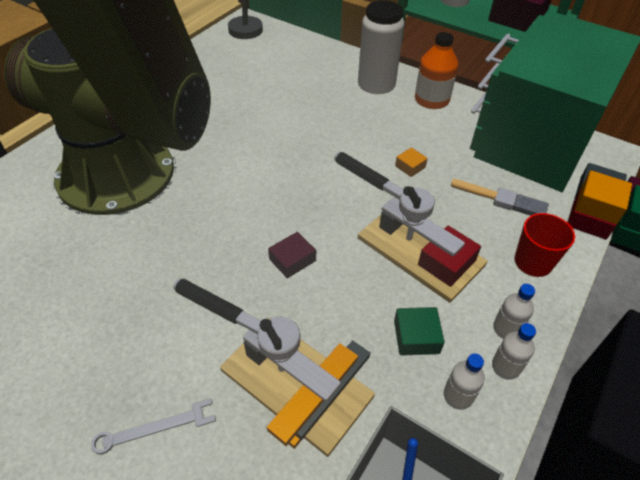

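View pics/top0.png

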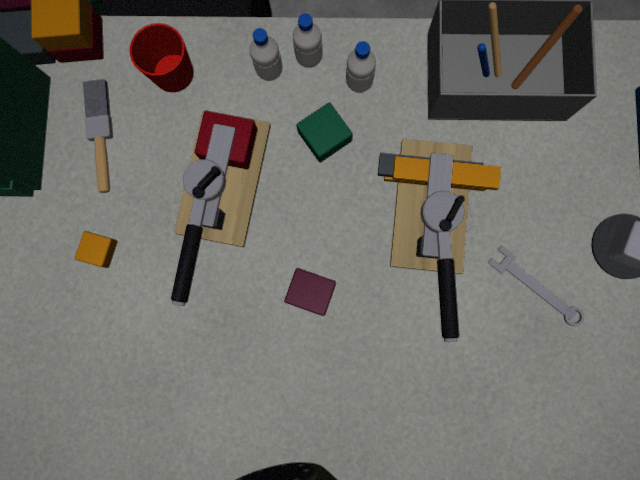

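The top view shows the target clamp (red thick block) on the left: head about (203,181), grip from (193,228) to (180,298), and fin from (198,191) to (216,172), leaning right. The clamp with the three boards is at (443,212).

```bash
cat > h.py <<'E'
import numpy as np,cv2
from station import ctrl
def ray(m,uv,z):
    R=cv2.Rodrigues(m["rvec"])[0];c=-R.T@m["tvec"]
    d=R.T@np.linalg.inv(m["intrinsics"])@[*uv,1]
    return c+d*(z-c[2])/d[2]
def proj(m,P):
    return cv2.projectPoints(np.array(P,float).reshape(-1,3),m["rvec"],m["tvec"],m["intrinsics"],None)[0].reshape(-1,2)
E
python3 - <<'E'
from h import *
m=ctrl.camera_model("top")
H=ray(m,(203.5,181),.124)
a=ray(m,(193.5,230),.111);b=ray(m,(180.5,298),.111)
print(H,a,b,np.linalg.norm((a-H)[:2]),np.linalg.norm((b-H)[:2]))
for v in(b-H,b-a):print(np.arctan2(-v[1],-v[0]))
print("tip",ray(m,(215,173),.147),"piv",ray(m,(198,191),.147))
h2=ray(m,(203,298),.111)
ms=ctrl.camera_model("scene");print(ray(ms,(417,203),.124),ray(ms,(340,157),.111),proj(ms,H))
img=ctrl.camera("top")[130:320,140:300];cv2.imwrite("pics/c.png",cv2.resize(img[:,:,::-1],None,fx=3.1,fy=3.1,interpolation=cv2.INTER_CUBIC))
E
```

```text
[0.6139967  0.17343677 0.124     ] [0.54199513 0.18833964 0.111     ] [0.440633   0.20261665 0.111     ] 0.07352769280896104 0.17580227197575457
-0.16675297792782692
-0.13993101012982745
tip [0.62060439 0.15134598 0.147     ] piv [0.59374895 0.17473493 0.147     ]
[0.62457413 0.16587196 0.124     ] [0.44007715 0.2065975  0.111     ] [[413.56447156 198.07717055]]
```

View pics/c.png

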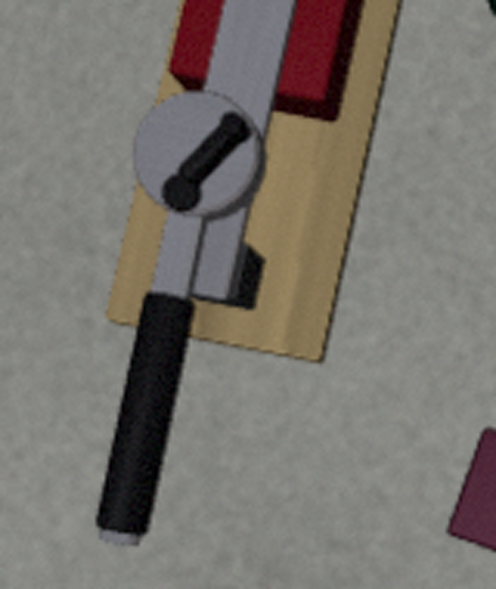

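```bash
cat >> h.py <<'E'
H=np.array([.617,.173]);A=-.155
def hw(x,y):
    c,s=np.cos(A),np.sin(A);return H+[c*x-s*y,s*x+c*y]
def plan(p,yaw,tgt,yt,n):
    """rows (tool frame) in n equal world steps"""
    p=np.array(p,float);d=(np.array(tgt)-p)/n;w=(yt-yaw)/n
    for i in range(n):
        c,s=np.cos(yaw),np.sin(yaw)
        print([round(float(v),3) for v in(c*d[0]+s*d[1],s*d[0]-c*d[1],-d[2],0,0,-w,-1)]);yaw+=w
E
python3 - <<'E'
from h import *
plan([.1697,-.5229,.205],.3138,[*hw(8,-55),.19],A+np.pi/2,20)
E
```

```text
[-0.854, 2.608, 0.001, 0.0, 0.0, -0.055, -1.0]
[-0.996, 2.557, 0.001, 0.0, 0.0, -0.055, -1.0]
[-1.135, 2.498, 0.001, 0.0, 0.0, -0.055, -1.0]
[-1.271, 2.432, 0.001, 0.0, 0.0, -0.055, -1.0]
[-1.403, 2.358, 0.001, 0.0, 0.0, -0.055, -1.0]
[-1.531, 2.277, 0.001, 0.0, 0.0, -0.055, -1.0]
[-1.654, 2.19, 0.001, 0.0, 0.0, -0.055, -1.0]
[-1.772, 2.095, 0.001, 0.0, 0.0, -0.055, -1.0]
[-1.885, 1.994, 0.001, 0.0, 0.0, -0.055, -1.0]
[-1.992, 1.888, 0.001, 0.0, 0.0, -0.055, -1.0]
[-2.093, 1.775, 0.001, 0.0, 0.0, -0.055, -1.0]
[-2.187, 1.657, 0.001, 0.0, 0.0, -0.055, -1.0]
[-2.275, 1.534, 0.001, 0.0, 0.0, -0.055, -1.0]
[-2.356, 1.406, 0.001, 0.0, 0.0, -0.055, -1.0]
[-2.43, 1.275, 0.001, 0.0, 0.0, -0.055, -1.0]
[-2.497, 1.139, 0.001, 0.0, 0.0, -0.055, -1.0]
[-2.555, 1.0, 0.001, 0.0, 0.0, -0.055, -1.0]
[-2.607, 0.857, 0.001, 0.0, 0.0, -0.055, -1.0]
[-2.65, 0.712, 0.001, 0.0, 0.0, -0.055, -1.0]
[-2.685, 0.565, 0.001, 0.0, 0.0, -0.055, -1.0]
```

mm passed where m was meant; use metres.

```bash
python3 - <<'E'
from h import *
print(hw(.008,-.055))
plan([.1697,-.5229,.205],.3138,[*hw(.008,-.055),.19],A+np.pi/2,20)
E
```

```text
[0.61641319 0.11742433]
[0.031, -0.024, 0.001, 0.0, 0.0, -0.055, -1.0]
[0.032, -0.022, 0.001, 0.0, 0.0, -0.055, -1.0]
[0.034, -0.02, 0.001, 0.0, 0.0, -0.055, -1.0]
[0.035, -0.018, 0.001, 0.0, 0.0, -0.055, -1.0]
[0.036, -0.016, 0.001, 0.0, 0.0, -0.055, -1.0]
[0.036, -0.014, 0.001, 0.0, 0.0, -0.055, -1.0]
[0.037, -0.012, 0.001, 0.0, 0.0, -0.055, -1.0]
[0.038, -0.01, 0.001, 0.0, 0.0, -0.055, -1.0]
[0.038, -0.008, 0.001, 0.0, 0.0, -0.055, -1.0]
[0.039, -0.006, 0.001, 0.0, 0.0, -0.055, -1.0]
[0.039, -0.004, 0.001, 0.0, 0.0, -0.055, -1.0]
[0.039, -0.002, 0.001, 0.0, 0.0, -0.055, -1.0]
[0.039, 0.001, 0.001, 0.0, 0.0, -0.055, -1.0]
[0.039, 0.003, 0.001, 0.0, 0.0, -0.055, -1.0]
[0.039, 0.005, 0.001, 0.0, 0.0, -0.055, -1.0]
[0.038, 0.007, 0.001, 0.0, 0.0, -0.055, -1.0]
[0.038, 0.009, 0.001, 0.0, 0.0, -0.055, -1.0]
[0.037, 0.011, 0.001, 0.0, 0.0, -0.055, -1.0]
[0.037, 0.013, 0.001, 0.0, 0.0, -0.055, -1.0]
[0.036, 0.015, 0.001, 0.0, 0.0, -0.055, -1.0]
```

Request:
jog_arm(motion=[[0.031,-0.024,0,0,0,-0.055,-1],[0.032,-0.022,0,0,0,-0.055,-1],[0.034,-0.02,0,0,0,-0.055,-1],[0.035,-0.018,0,0,0,-0.055,-1],[0.036,-0.016,0,0,0,-0.055,-1]])

```text
time_s: 0.65
ee_pos: [0.2827, -0.3609, 0.2054]
eef_rot: [-3.141, -0.0, 0.591]
force: [0.4, -0.1, 0.6]
grip_width: 0.0577
grip_force: 0.0
```

Request:
jog_arm(motion=[[0.036,-0.014,0,0,0,-0.055,-1],[0.037,-0.012,0,0,0,-0.055,-1],[0.038,-0.01,0,0,0,-0.055,-1],[0.038,-0.008,0,0,0,-0.055,-1],[0.039,-0.006,0,0,0,-0.055,-1]])

```text
time_s: 1.15
ee_pos: [0.3948, -0.201, 0.2055]
eef_rot: [3.142, -0.0, 0.866]
force: [-0.1, -0.7, 0.3]
grip_width: 0.0177
grip_force: 0.0
```

Request:
jog_arm(motion=[[0.039,-0.004,0,0,0,-0.055,-1],[0.039,-0.002,0,0,0,-0.055,-1],[0.039,0.001,0,0,0,-0.055,-1],[0.039,0.003,0,0,0,-0.055,-1],[0.039,0.005,0,0,0,-0.055,-1]])

```text
time_s: 1.65
ee_pos: [0.5073, -0.0408, 0.2053]
eef_rot: [-3.141, 0.0, 1.141]
force: [0.6, -0.7, -0.6]
grip_width: 0.0007
grip_force: 0.0
```

Request:
jog_arm(motion=[[0.038,0.007,0,0,0,-0.055,-1],[0.038,0.009,0,0,0,-0.055,-1],[0.037,0.011,0.005,0,0,-0.055,-1],[0.037,0.013,0.005,0,0,-0.055,-1],[0.036,0.015,0.005,0,0,-0.055,-1]])

```text
time_s: 2.15
ee_pos: [0.6186, 0.1186, 0.19]
eef_rot: [-3.141, 0.0, 1.416]
force: [0.3, -0.3, 0.8]
grip_width: 0.0003
grip_force: 0.0
```

Request:
jog_arm(motion=[[0,0,0,0,0,0,-1],[0,0,0,0,0,0,-1]])

```text
time_s: 2.35
ee_pos: [0.6177, 0.1174, 0.1896]
eef_rot: [-3.14, 0.001, 1.414]
force: [-0.5, -1.0, -0.1]
grip_width: -0.0
grip_force: 0.0
```

Close look with the wrist camera.

```bash
python3 - <<'E'
from h import *
m=ctrl.camera_model("wrist")
im=ctrl.camera("wrist")[:,:,::-1].copy();np.savez("m1.npz",**m)
print(proj(m,[[*H,.124],[*hw(-.022,0),.147],[.6177,.1174,.1896]]))
cv2.imwrite("pics/w1.png",im)
E
```

```text
[[307.87373931 175.93580591]
 [271.00541437 179.06877129]
 [321.32492755 287.9121707 ]]
```

View pics/w1.png

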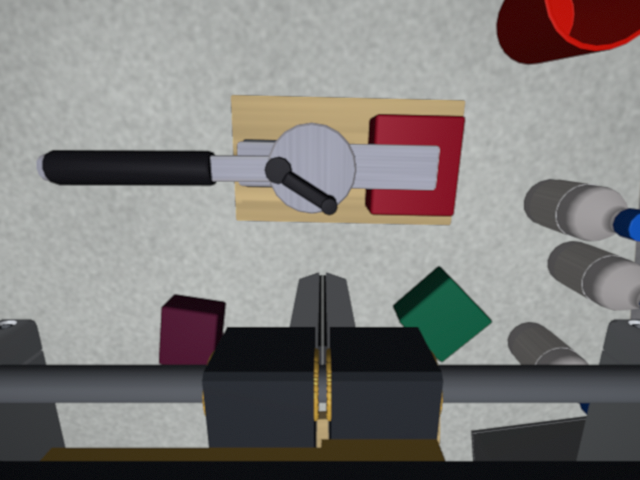

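The wrist view shows the head's centre at (312,168), the grip from (45,167) to (213,168), the fin's pivot at (278,170) and its tip at (331,206), leaning right. That confirms the clamp and the lever on the tightening side.

```bash
python3 - <<'E'
from h import *
m=dict(np.load("m1.npz"))
h=ray(m,(312,168),.124);g=ray(m,(60,167),.111);pv=ray(m,(278,170),.147);t=ray(m,(331,206),.147)
print(h,g,pv,t,np.hypot(*(t-pv)[:2]))
v=h-g;print(np.arctan2(v[1],v[0]),np.hypot(*v[:2]));v=t-pv;print(np.arctan2(v[1],v[0]))
E
```

```text
[0.62065365 0.17781838 0.124     ] [0.4421236  0.20578312 0.111     ] [0.60059204 0.18116397 0.147     ] [0.62956249 0.15391943 0.147     ] 0.03976873542355242
-0.1553762868984187 0.18070696400807268
-0.7547057198421872
```

Request:
jog_arm(motion=[[0,0.004,0.02,0,0,0,-1],[0,0,0.02,0,0,0,-1],[0,0,0.016,0,0,0,-1],[0,0,0,0,0,0,-1]])

```text
time_s: 2.8
ee_pos: [0.6208, 0.1152, 0.1329]
eef_rot: [-3.139, 0.001, 1.412]
force: [-0.5, 0.3, -0.3]
grip_width: 0.0
grip_force: 0.0
```

Request:
jog_arm(motion=[[0.01,0,0,0,0,0,-1],[0.01,0,0,0,0,0,-1],[0.008,0,0,0,0,0,-1],[0.008,0,0,0,0,0,-1],[0,0,0,0,0,0,-1]])

```text
time_s: 3.3
ee_pos: [0.6287, 0.1527, 0.1357]
eef_rot: [3.138, -0.0, 1.414]
force: [0.2, -1.5, 0.3]
grip_width: 0.0007
grip_force: 0.7
```

Request:
jog_arm(motion=[[0.006,0,0,0,0,0,-1],[0.006,0,0,0,0,0,-1],[0.005,0,0,0,0,0,-1],[0.003,0,0,0,0,0,-1],[0,0,0,0,0,0,-1]])

```text
time_s: 3.8
ee_pos: [0.6305, 0.1725, 0.1343]
eef_rot: [-3.141, -0.0, 1.414]
force: [0.1, 0.2, 1.1]
grip_width: 0.0002
grip_force: 0.2
```

Request:
jog_arm(motion=[[0.002,0,0,0,0,0,-1],[0.002,0,0,0,0,0,-1],[0,0,0,0,0,0,-1]])

```text
time_s: 4.1
ee_pos: [0.6312, 0.1759, 0.1343]
eef_rot: [-3.141, 0.0, 1.414]
force: [-0.7, -1.2, 0.1]
grip_width: 0.0003
grip_force: 0.5
```

Request:
jog_arm(motion=[[0.002,0,0,0,0,0,-1],[0,0,0,0,0,0,-1]])

```text
time_s: 4.3
ee_pos: [0.6315, 0.177, 0.1343]
eef_rot: [-3.141, 0.002, 1.414]
force: [-0.0, -6.7, 0.4]
grip_width: 0.0004
grip_force: 2.9
```

```bash
python3 - <<'E'
from h import *
im=ctrl.camera("wrist")[:,:,::-1];o=ctrl.get_obs();print(o["ee_pos"],o["force"])
cv2.imwrite("pics/w2.png",im)
E
```

```text
[0.63156778 0.17694386 0.13427287] [-1.01492948 -6.60111844  0.05254566]
```

View pics/w2.png

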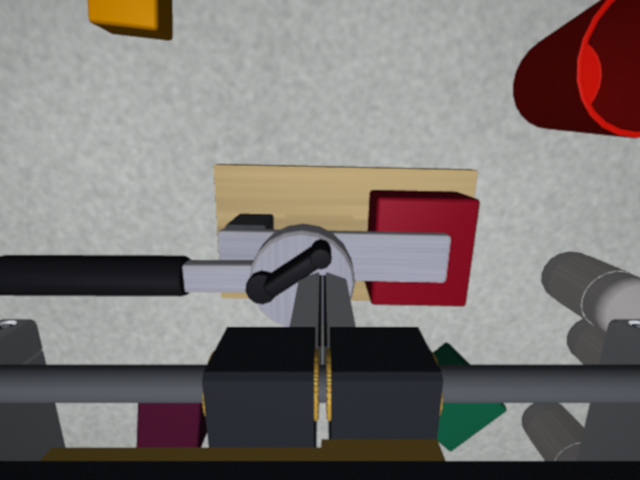

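The fin now points left, pivot at (260,287) and tip at (320,253). The force jumped at the stop, so the lever is on the loosening side. Next: back off, rise and cross to the left of the handle.

Request:
jog_arm(motion=[[-0.012,0,0,0,0,0,-1],[0,0,-0.03,0,0,0,-1],[0,0,-0.03,0,0,0,-1],[0.01,-0.03,0,0,0,0,-1],[0.015,-0.035,0,0,0,0,-1]])

```text
time_s: 4.85
ee_pos: [0.5693, 0.2001, 0.195]
eef_rot: [3.14, -0.001, 1.412]
force: [-0.1, 1.0, -0.5]
grip_width: 0.0006
grip_force: 0.0
```

Request:
jog_arm(motion=[[0.015,-0.035,0,0,0,0,-1],[0.015,-0.035,0,0,0,0,-1],[0.006,-0.016,0,0,0,0,-1],[0,0,0,0,0,0,-1],[0,0,0,0,0,0,-1]])

```text
time_s: 5.35
ee_pos: [0.4908, 0.2494, 0.1947]
eef_rot: [3.141, -0.0, 1.414]
force: [0.2, -0.3, -0.5]
grip_width: 0.0002
grip_force: 0.0
```

```bash
sed -i 's/H=np.array.*/H=np.array([.620,.177]);A=-.155/' h.py; python3 - <<'E'
from h import *
m=ctrl.camera_model("top");
im=ctrl.camera("top")[100:340,120:340,::-1];o=ctrl.get_obs();p=o["ee_pos"];d=p[:2]-H;c,s=np.cos(A),np.sin(A)
print(p,o["eef_rot"],"head frame",c*d[0]+s*d[1],-s*d[0]+c*d[1])
w=ctrl.camera("wrist")[:,:,::-1]
cv2.imwrite("pics/w3.png",w)
E
```

```text
[0.4910514  0.24912595 0.19449184] [ 3.14125831e+00 -1.88536524e-04  1.41306225e+00] head frame -0.13853751825914903 0.051354173259082606
```

View pics/w3.png

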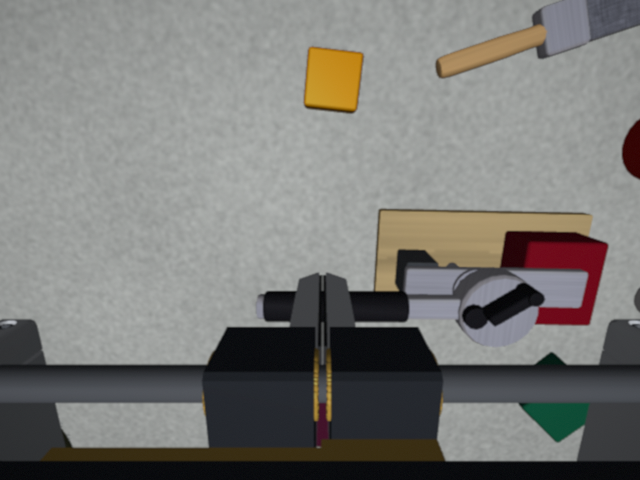

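The lever points left, from (474,317) to (537,296), and the fingers are on the handle's left. Descend, then sweep.

Request:
jog_arm(motion=[[0,0,0.035,0,0,0,-1],[0,0,0.035,0,0,0,-1],[0,0,0.028,0,0,0,-1],[-0.01,0,0,0,0,0,-1],[-0.01,0,0,0,0,0,-1]])

```text
time_s: 5.95
ee_pos: [0.4875, 0.2289, 0.0969]
eef_rot: [-3.141, 0.0, 1.413]
force: [0.9, 0.6, 1.0]
grip_width: 0.0002
grip_force: 0.0
```

Request:
jog_arm(motion=[[-0.006,0,0,0,0,0,-1],[-0.005,0,0,0,0,0,-1],[0,0,0,0,0,0,-1]])

```text
time_s: 6.25
ee_pos: [0.4858, 0.2186, 0.0976]
eef_rot: [3.14, -0.001, 1.413]
force: [0.4, 0.2, 0.8]
grip_width: 0.0004
grip_force: 0.0
```

Request:
jog_arm(motion=[[-0.014,-0.0013,0,0,0,-0.1,-1],[-0.014,-0.0013,0,0,0,-0.1,-1],[-0.014,-0.0013,0,0,0,-0.1,-1]])

```text
time_s: 6.55
ee_pos: [0.4792, 0.1776, 0.0972]
eef_rot: [3.14, -0.001, 1.718]
force: [1.0, 3.3, 0.8]
grip_width: 0.0005
grip_force: 1.2
```

Request:
jog_arm(motion=[[-0.014,-0.0013,0,0,0,-0.1,-1],[-0.014,-0.0013,0,0,0,-0.1,-1],[-0.014,-0.0013,0,0,0,-0.1,-1],[-0.014,-0.0013,0,0,0,-0.1,-1]])

```text
time_s: 6.95
ee_pos: [0.4902, 0.1228, 0.0971]
eef_rot: [3.141, -0.001, 2.118]
force: [-1.8, 5.3, 1.6]
grip_width: 0.0005
grip_force: 2.4
```

Request:
jog_arm(motion=[[-0.014,-0.0013,0,0,0,-0.1,-1],[-0.014,-0.0013,0,0,0,-0.1,-1],[-0.014,-0.0013,0,0,0,-0.1,-1],[-0.014,-0.0013,0,0,0,-0.1,-1]])

```text
time_s: 7.35
ee_pos: [0.5218, 0.0766, 0.0971]
eef_rot: [3.141, -0.0, 2.518]
force: [-2.3, 4.6, 2.6]
grip_width: 0.0001
grip_force: 2.3
```

```bash
cat > st.py <<'E'
from h import *
o=ctrl.get_obs();p=o["ee_pos"];d=p[:2]-H;f=o["eef_rot"][2]
r=np.hypot(*d);print(p,f,"r",r,"az",np.arctan2(d[1],d[0])%6.283,"F",o["force"],o["qpos"])
E
python3 st.py
```

```text
[0.52179686 0.07662844 0.0970901 ] 2.518207067713629 r 0.14042188644547227 az 3.9377249606994003 F [-2.29982887  4.62567029  2.62225173] [ 7.60703101e-02  3.67318138e-01  1.70064556e+00  6.38365082e-04
  1.07378523e+00 -8.71644768e-01]
```

Request:
jog_arm(motion=[[-0.014,-0.0013,0,0,0,-0.1,-1],[-0.014,-0.0013,0,0,0,-0.1,-1],[-0.011,-0.001,0,0,0,-0.08,-1],[-0.008,-0.001,0,0,0,-0.06,-1],[0,0,0,0,0,0,-1]])

```text
time_s: 7.85
ee_pos: [0.561, 0.0498, 0.0968]
eef_rot: [3.141, 0.0, 2.854]
force: [0.1, 0.8, 0.2]
grip_width: 0.0001
grip_force: 0.0
```

```bash
python3 st.py
```

```text
[0.56103557 0.04982257 0.0967881 ] 2.854360247561565 r 0.14018167347194535 az 4.278065520570002 F [0.13194892 0.77359732 0.22428681] [ 2.35682491e-02  4.39612609e-01  1.59727424e+00 -5.23954937e-05
  1.10421318e+00 -1.25997214e+00]
```

Request:
jog_arm(motion=[[-0.008,-0.001,0,0,0,-0.06,-1],[0,0,0,0,0,0,-1],[0.02,0,0,0,0,0,-1],[0.015,0,-0.01,0,0,0,-1]])

```text
time_s: 8.25
ee_pos: [0.5323, 0.0551, 0.1055]
eef_rot: [-3.141, -0.002, 2.911]
force: [0.5, 0.6, -0.0]
grip_width: 0.0001
grip_force: 0.0
```

Request:
jog_arm(motion=[[0,0,-0.04,0,0,0,-1],[0,0,-0.05,0,0,0,-1],[0.05,0,-0.03,0,0,0,-1],[0.05,0,0,0,0,0,-1],[0.05,0,0,0,0,0,-1]])

```text
time_s: 8.75
ee_pos: [0.3928, 0.0873, 0.2226]
eef_rot: [3.141, 0.002, 2.91]
force: [-0.6, 0.7, 0.7]
grip_width: 0.0006
grip_force: 0.0
```

Request:
jog_arm(motion=[[0.03,-0.04,0,0,0,0,-1],[0.03,-0.04,0,0,0,0,-1],[0,-0.04,0,0,0,0,-1],[0,0,0,0,0,0,-1]])

```text
time_s: 9.15
ee_pos: [0.3079, -0.019, 0.2226]
eef_rot: [-3.141, 0.003, 2.906]
force: [0.7, 0.6, 0.7]
grip_width: 0.0005
grip_force: 0.0
```

```bash
python3 st.py; python3 - <<'E'
from h import *
for n in("top","scene"):cv2.imwrite(f"pics/{n}2.png",ctrl.camera(n)[:,:,::-1])
E
```

```text
[ 0.30788808 -0.01901094  0.22264634] 2.906112757198876 r 0.3685568284000331 az 3.7021717549635182 F [0.65273581 0.63143367 0.6910635 ] [-1.80045776e-01 -2.95322863e-01  2.07721038e+00 -6.37887546e-04
  1.35681805e+00 -1.51522698e+00]
```

View pics/top2.png

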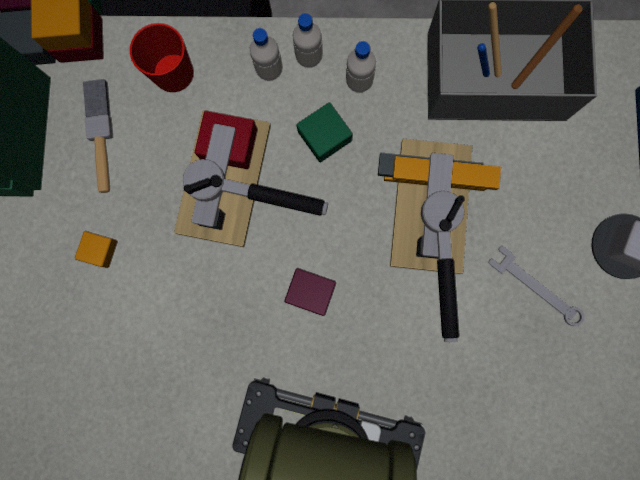

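The top view shows the handle swung from the end at (180,301) to (325,209), about 88°. The fin runs from (216,181) to (188,188), left as seen from the handle's end. The other clamp is unchanged and the arm is clear.

```bash
python3 -c "
from station import ctrl
print(ctrl.hand_in())"
```

```text
the job is handed in; nothing more can be done
None
```

On the thick-block clamp, I flipped the lever to the loosening side first, then swung the handle about 88° anticlockwise. The handle's resistance matched driving the nut, though I couldn't see the nut turn. I left the other clamp alone and handed the job in at about 9 s, with the robot touching nothing.

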